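# Seal a storage jar in the lid press

### The job

The lid of the larger white jar on the left still stands proud of its rim: seal it in the lid press. Stand the jar upright in the round nest of the press's sliding carrier, push the carrier along its rail until it clicks into the detent under the plunger (not past it to the unloading station), then press the lever down until the lid is fully home and let it rise again. Leave the jar there under the plunger and do not disturb the other things.

Things in the scene. Friction and masses are not known exactly. Their poses are not given: they have to be found in the camera images.
- jar: the larger of the two white ceramic jars with a wooden lid, 56 mm in diameter, straight-sided, body 60 mm high, 0.33 kg; origin at the centre of its underside, z up. Its lid (56 mm disc, 8 mm thick, on a black rubber seal) stands 8 mm proud of the rim, so the top of the lid is 76 mm above the origin. Grip the body below the rim
- jar_lid (a joint): how far the lid has been pressed into the jar, 0 m = proud as found, 0.008 m = fully home on the rim. The seal is tight: it takes about 30 N straight down on the lid, so it is done with the press; the lid then stays where it was pressed to
- jar_small: the other jar, already sealed: the same look but 42 mm in diameter and 54 mm high with its lid; origin at the centre of its underside. Not to be used
- press: bench lid press fixed to the worktop: wooden base board 153 x 420 x 18 mm, a low rail along its y axis and, 67 to 97 mm behind the rail's centre line (+x), a dark column with an arm, a vertical plunger and a lever, 265 mm high in all. Origin on the worktop under the plunger's axis; x points away from the robot across the rail, y along the rail to the loading end (left), z up
- press_axis (a point): point on the plunger's axis 40 mm above the worktop: the nest floor's centre is there when the carrier is in the press detent. The plunger's rubber foot (36 mm disc) rests 86 mm above it, 10 mm above a proud lid. Above the carrier nothing of the press reaches more than 55 mm from the axis towards the loading end
- carrier (a joint): travel in m of the aluminium carrier along the rail towards the press (the press's -y): 0 = stop at the loading end, 0.150 = in the press detent, 0.240 = in the unloading detent beyond. It slides with about 1 N; a sprung ball climbs a hump 7.5 mm before and after each seat (5 to 8 N) and, past the crest, pulls the carrier into the seat and holds it
- nest (a point): centre of the nest floor on the carrier, 40 mm above the worktop (moves with the carrier, same axes as the press). The nest is a round black rim, 63 mm inside diameter, 71 mm outside, 7 mm high, on the carrier plate (84 mm across the rail, 154 mm along it). A wall cabinet hangs 0.36 m above the worktop from 0.58 m ahead of the robot's base onwards: keep arm and wrist out from there
- push_bar (a point): centre of the carrier's black push bar: a horizontal round bar 14 mm thick and 78 mm long across the rail (along the press's x), its axis 80 mm above the worktop and 100 mm from the nest's centre towards the loading end, on two posts; push it from its outer side, or pinch it from above
- press_lever (a joint): angle of the press lever, 0 rad = up (held there by a return spring), about 0.45 rad = lid of a jar in the nest fully home, 0.50 rad = stop. At the grip it takes 2 to 4 N against the spring, about 11 N while the lid goes in
- lever_grip (a point): centre of the lever's black round grip, 22 mm thick, 80 mm long, along the rail on the right of the press; when up, 119 mm from the plunger's axis, 241 mm above the worktop, tilted up outwards by 0.28 rad. It moves with the lever, about 74 mm down until the lid is home. The pivot is 165 mm from it: 40 mm left of the plunger's axis, 195 mm above the worktop. Push it down from above
- mug_left: green and white mug, 78 mm in diameter, 101 mm high; bystander, origin at the centre of its underside
- spice_a: spice jar with a yellow cap, 42 mm in diameter, 96 mm high, behind the jars; bystander, origin at the centre of its underside
- spice_b: second spice jar, the same shape; bystander, origin at the centre of its underside
Things that resemble listed ones, but are neither listed nor needed, are in the scene too. What is shaped like the jar but blue is not meant.

How it is judged:
On the way, in this order (a step that is already met when the one before it is completed fails the run):
1. the jar, its lid still proud, stands upright on the floor of the carrier's nest (horizontal distance between jar and nest below 0.006 m and z of jar in the frame of nest below 0.004 m and angle between jar's own z axis and vertical below 0.06 rad and value of joint jar_lid below 0.003 m), for 0.2 s.
2. with the jar in it and the lid still proud, the carrier sits in the press detent, within 3 mm (value of joint carrier between 0.147 and 0.153 m and horizontal distance between jar and nest below 0.006 m and angle between jar's own z axis and vertical below 0.06 rad and value of joint jar_lid below 0.003 m), for 0.3 s.
3. the lever is pressed down with the carrier in the detent and the lid goes home, to within 1.5 mm (value of joint jar_lid above 0.0065 m and value of joint press_lever above 0.3 rad and value of joint carrier between 0.146 and 0.154 m), for 0.1 s.
At the end, for the whole second after the job is handed in: The jar's lid is home to within 1.5 mm; the jar stands upright (within 0.06 rad) and at rest on the nest floor, within 6 mm of its centre; the carrier sits in the press detent (0.150 m, within 3 mm) and the lever is up again (under 0.06 rad) (value of joint jar_lid above 0.0065 m and value of joint carrier between 0.147 and 0.153 m and value of joint press_lever below 0.06 rad and horizontal distance between jar and nest below 0.006 m and z of jar in the frame of nest below 0.004 m and angle between jar's own z axis and vertical below 0.06 rad and linear speed of jar below 0.02 m/s); the robot touches nothing.
It fails at once if the small jar is moved by more than 4 cm or tipped over (distance of jar_small from where it was at the start of the episode above 0.04 m or angle between jar_small's own z axis and vertical above 0.5 rad).
It fails at once if the mug or a spice jar is moved by more than 4 cm (distance of any of mug_left, spice_a, spice_b from where it was at the start of the episode above 0.04 m).
It fails at once if the jar is tipped over (angle between jar's own z axis and vertical above 0.7 rad).
It also fails if it takes over 72 s, if anything falls off the work surface, if the arm or the gripper's body presses on something with over 40 N, if the wrist force passes 120 N, or if a joint passes its speed limit or range.

### The arm

A 6-joint arm with a two-finger parallel gripper is mounted at the origin on a cart in front of the work surface, level with it; the furniture and walls round the work are solid. World frame = base frame: x ahead of the robot, y to its left, z up, the work surface at z = 0. Lengths are in m, angles in rad, forces in N, time in s.
With the tool pointing down it reaches from about 0.25 to 0.8 m from the base axis. Payload 8.5 kg.
Tool frame: the origin (TCP) lies at the very end of the fingers, on their centre line; the grasp point (between the pads) lies env.tcp_to_grasp behind it (env.tcp_to_grasp is the distance from the TCP to the grasp point, in m); z points along the fingers, y is the line along which they close (so a half turn about z gives the same grasp; the last joint's range is limited). The gripper opens to 85 mm and grips with 20 to 120 N. Pads are 22 mm wide; open, the fingers measure 114 mm over their backs; the gripper's body (76 mm by 85 mm) begins 54 mm behind the grasp point. The pads swing forward as they close: fully open they stand 13 mm farther back than shut.
Start: joints at [-1.29, 0.238, -0.013, 1.319, 0, 1.571], TCP at [0.145, -0.504, 0.202] pointing down, gripper open.
Joint ranges: [-2.66, 2.66], [-1.03, 1.9], [-1.14, 1.46], [-1.82, 2.27], [-1.45, 1.34], [-3.14, 3.14]. Speed limits (rad/s): [2.22, 2.22, 2.79, 3.14, 3.14, 3.14].

### API

Orientations are given as a rotation vector (axis times angle).
In Python, from plant import env gives the robot as it stands.
- The arm moves only by the tool servo_tool, never from a script. Its argument "moves" is a list of rows, each a list of 7 numbers: the finger opening in mm, from 0 to 85.4, then the shift along the tool's x, y, z in units of 25 mm (1.0 is 25 mm), then the turn, a rotation vector about the tool's x, y, z in units of 5 degrees (1.0 is 5 degrees). A call has 1 to 5 rows; each row is the pose to reach, as a shift and turn from the pose commanded when the call began, along the tool's axes at that moment; what a row does not reach only later rows make up. A row lasts 1/12 s, in which the tool goes at most 41.7 mm and 7.16 degrees, less where a joint would pass 70% of its speed; a pose out of reach is approached as far as the arm can. A call with a gripper value outside its range is refused whole. The fingers move at their own pace and stop on an object; the grip force is fixed at half the most. Time passes only in rows, so rows that repeat a pose let the fingers close. It gives the time, the measured TCP pose, the force, the opening and the grip force at its end, in the units of the state.
- env.observe(): the state, without advancing time (a new reading comes with each control period).
- env.capture(name): name is "side" or "top"; returns (picture, depth): 384x512x3 uint8, red, green, blue; 384x512 float32, m along the optical axis (not along the pixel's ray), 0 where there is no reading.
- env.camera_model(name): a dict with "fx", "fy", "cx", "cy" (pixels), "D" ([k1, k2, p1, p2, k3] as OpenCV has them; the pictures are not rectified), "pose" (4x4, takes a point from camera to world coordinates). Camera axes: x right, y down, z forward; pixel columns grow to the right and rows downward; lengths in m; the calibration is good to about 2 mm. A picture is of the moment at which its call begins. camera_model takes no time and is no camera call.
- env.close_job(): hands the job in; it is judged then, once.
Trained networks look in the newest picture that a camera, given by its name, has taken for a name from the list of things; names that differ only in an ending like _2 or _b are one class to them, and where a whole thing is asked for, a point or a joint stands for the part that bears it (a point fixed in the world has none). Each returns a list of dicts, best first, with "p" (0 to 1); they miss things now and then, are a little off and sometimes report something else, mostly with a low value. They report only what shows in the picture. A call takes as long as a camera call. They do not tell look-alikes from the thing itself.
- env.search_frame(query, camera): "point" ([x, y, z] in m, in world coordinates, good to about 4 mm: the middle of the surface that is visible of it).
- env.trace(query, camera): "region" (384x512 bool, what is visible of it).
- env.spot_point(query, camera): "point" ([x, y, z] in m, in world coordinates, good to about 4 mm: a listed point, or the origin of a listed thing).
The state is a dict: "time": time; "joint_positions": joint angles; "joint_velocities": joint speeds; "joint_torque": joint torques, N m; "tcp_pos": TCP position; "tool_rot": TCP orientation; "wrist_force": force on the tool from outside, world axes, zero at the start; "wrist_torque": the same for the moment, N m; "opening": opening from 0.0 (shut) to 1.0 (fully open); "grasp_force": force on a finger pad.
Only numpy, scipy, OpenCV 4.12 (cv2) and the standard library are available. Lean on these libraries where they do the work, as an engineer would, in place of code of your own. Each camera call takes 0.05 s, during which the arm holds its last target. There are 200 camera calls.

## Working session

There is one attempt and no reset: what is moved stays moved. The work goes in short steps, Python scripts to look and compute and a tool call to move; the robot and the scene stay as the last step left them, time stands still between calls to the robot, and variables do not carry over. Pictures are saved under pics/ and viewed, at most 10 in all, crops included, and the job is handed in when it is done.

Besides the shell and the picture viewer there is one more tool, called as name([rows], argument=value, ...), one row to a line, values as JSON. servo_tool: Moves the arm, as the interface text tells. Its arguments: {"type":"object","properties":{"moves":{"type":"array","items":{"type":"array","items":{"type":"number"}}}},"required":["moves"]}

```bash
mkdir -p pics; ls
cat > h.py <<'E'
import numpy as np, cv2, json
from scipy.spatial.transform import Rotation as R
from plant import env
def cap(n,f=None):
    p,d=env.capture(n)
    if f: cv2.imwrite('pics/'+f,p[:,:,::-1])
    return p,d
def proj(n,P):
    m=env.camera_model(n);T=np.linalg.inv(m['pose']);K=np.array([[m['fx'],0,m['cx']],[0,m['fy'],m['cy']],[0,0,1.]])
    return cv2.projectPoints(np.array(P,float).reshape(-1,1,3),cv2.Rodrigues(T[:3,:3])[0],T[:3,3],K,np.array(m['D'],float))[0][:,0]
def unproj(n,uv,z):
    m=env.camera_model(n);K=np.array([[m['fx'],0,m['cx']],[0,m['fy'],m['cy']],[0,0,1.]])
    q=cv2.undistortPoints(np.array(uv,float).reshape(-1,1,2),K,np.array(m['D'],float))[:,0]
    return (m['pose']@np.c_[q*np.reshape(z,(-1,1)),np.reshape(z,(-1,1))*np.ones(len(q))[:,None],np.ones(len(q))].T)[:3].T
def cloud(n,d,mask):
    v,u=np.nonzero(mask&(d>0)); return unproj(n,np.c_[u,v],d[v,u])
def st():
    s=env.observe();print('t',s['time'],'tcp',np.round(s['tcp_pos'],4),'rot',np.round(s['tool_rot'],3),'F',np.round(s['wrist_force'],1),'open',s['opening'],'grip',s['grasp_force'],'q',np.round(s['joint_positions'],3));return s
def delta(p,Rm=None):
    s=env.observe();A=R.from_rotvec(s['tool_rot']);print('shift',np.round(A.inv().apply(np.array(p)-s['tcp_pos'])/.025,2), 'turn',None if Rm is None else np.round((A.inv()*Rm).as_rotvec(degrees=True)/5,2))
E
python3 - <<'E'
from h import *
st();print(env.tcp_to_grasp)
for n in('side','top'):
    cap(n,n+'0.png');print(n,np.round(env.camera_model(n)['pose'],3).tolist())
    for q in('jar','jar_small','nest','push_bar','lever_grip','press_axis','mug_left','spice_a','press'):
        print(q,[(round(r['p'],2),np.round(r['point'],3).tolist(),np.round(proj(n,r['point'])[0]).tolist()) for r in env.spot_point(q,n)])
a=[cv2.imread('pics/%s0.png'%n) for n in('side','top')]
cv2.imwrite('pics/b.png',cv2.resize(np.vstack(a),None,fx=.78,fy=.78))
E
```

```text
pics
t 0.0 tcp [ 0.1454 -0.504   0.201 ] rot [-3.109 -0.439  0.   ] F [-0.1  0.1 -0.4] open 0.9993725763532127 grip 0.0 q [-1.29   0.239 -0.014  1.319 -0.     1.571]
0.0187
side [[-0.904, -0.154, 0.398, -0.124], [-0.426, 0.388, -0.818, 1.576], [-0.028, -0.909, -0.416, 0.86], [0.0, 0.0, 0.0, 1.0]]
jar []
jar_small [(0.66, [0.496, 0.301, -0.001], [268.0, 242.0]), (0.49, [0.482, 0.395, -0.006], [260.0, 259.0])]
nest [(0.62, [0.499, -0.24, 0.241], [323.0, 125.0]), (0.61, [0.486, 0.028, 0.037], [301.0, 199.0])]
push_bar []
lever_grip [(0.69, [0.497, -0.241, 0.238], [323.0, 126.0])]
press_axis []
mug_left [(0.83, [0.566, 0.538, 0.001], [213.0, 275.0])]
spice_a [(0.62, [0.642, 0.289, -0.002], [232.0, 232.0])]
press [(0.88, [0.492, -0.117, -0.002], [313.0, 192.0])]
top [[-0.446, -0.705, 0.551, -0.177], [-0.895, 0.351, -0.275, 0.596], [0.001, -0.616, -0.788, 1.175], [0.0, 0.0, 0.0, 1.0]]
jar [(0.6, [0.495, 0.302, -0.0], [238.0, 242.0]), (0.58, [0.519, 0.678, 0.0], [126.0, 281.0])]
jar_small [(0.74, [0.482, 0.394, 0.002], [214.0, 256.0])]
nest [(0.68, [0.494, 0.03, 0.037], [309.0, 206.0]), (0.29, [0.562, 0.542, -0.001], [163.0, 254.0])]
push_bar [(0.77, [0.481, 0.128, 0.075], [287.0, 213.0])]
lever_grip [(0.69, [0.5, -0.233, 0.241], [384.0, 139.0])]
press_axis [(0.62, [0.493, -0.123, 0.04], [346.0, 191.0]), (0.44, [0.496, -0.113, 0.003], [342.0, 198.0])]
mug_left [(0.77, [0.566, 0.543, 0.001], [162.0, 253.0])]
spice_a [(0.72, [0.64, 0.288, 0.001], [223.0, 209.0]), (0.68, [0.63, 0.344, -0.005], [210.0, 218.0])]
press [(0.71, [0.496, -0.115, 0.003], [342.0, 197.0])]
```

View pics/b.png

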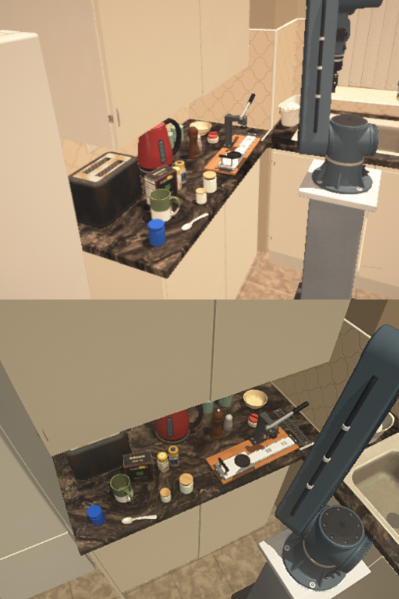

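Run:
```python
import cv2,numpy as np
a=[cv2.resize(cv2.imread('pics/%s0.png'%n)[175:300,110:360],None,fx=2.4,fy=2.4,interpolation=2) for n in('side','top')]
a[0]=cv2.resize(cv2.imread('pics/side0.png')[175:300,170:420],None,fx=2.4,fy=2.4,interpolation=2)
cv2.imwrite('pics/crop.png',np.vstack(a)[:600])
```

```text
(no output)
```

View pics/crop.png

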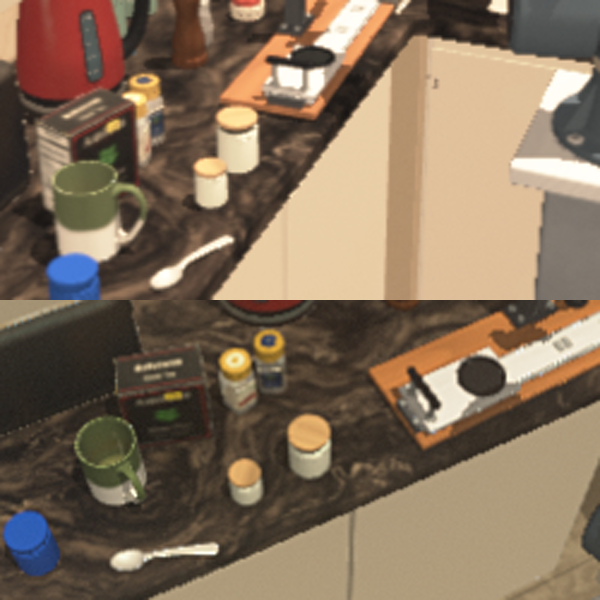

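The view shows three candidates in the top picture: the larger white jar at (238,242), the small white jar at (214,256), and the blue one at (126,281). The one meant is the larger white jar with the wooden lid at about (0.495, 0.302), and the crop confirms it. The carrier is at the loading end, with the nest at (309,206). Next I measure precisely.

Run:
```python
from h import *
from scipy.optimize import least_squares
out={}
for n in('side','top'):
    p,d=cap(n)
    for q in('jar','nest','push_bar','press','lever_grip'):
        for r in env.trace(q,n)[:2]:
            c=cloud(n,d,r['region']); np.save(f'{n}_{q}_{round(r["p"]*100)}.npy',c)
            print(n,q,round(r['p'],2),r['region'].sum(),len(c),np.round(np.percentile(c,[2,50,98],axis=0),3).tolist() if len(c) else '')
            if q=='jar':
                t=c[c[:,2]>.06]
                if len(t)>20:
                    print('  lid mid',np.round((np.percentile(t,1,axis=0)+np.percentile(t,99,axis=0))/2,4),'z',np.median(t[:,2]),len(t))
    # dense box clouds
    C=unproj(n,np.stack(np.meshgrid(np.arange(512),np.arange(384)),-1).reshape(-1,2),d.reshape(-1)); C=C[d.reshape(-1)>0]
    col=p.reshape(-1,3)[d.reshape(-1)>0]; np.savez(n+'_full.npz',C=C,col=col)
    def box(lo,hi): return np.all((C>lo)&(C<hi),axis=1)
    k=box([.42,.26,.066],[.58,.35,.09]);t=C[k]
    print(n,'lid',k.sum(),np.round((t.min(0)+t.max(0))/2,4),np.round(t.mean(0),4),np.round(np.ptp(t,axis=0),3))
    k=box([.42,-.05,.034],[.57,.085,.062])&(col.max(1)<70);t=C[k]
    print(n,'nest dark',k.sum(),np.round((t.min(0)+t.max(0))/2,4),np.round(t.mean(0),4),np.round(np.ptp(t,axis=0),3))
    k=box([.42,.09,.068],[.57,.17,.095]);t=C[k]
    print(n,'bar',k.sum(),np.round(t.mean(0),4),np.round(np.ptp(t,axis=0),3), np.polyfit(t[:,0],t[:,1],1) if k.sum()>5 else '')
    k=box([.42,-.35,.19],[.6,-.15,.32]);t=C[k]
    print(n,'lever',k.sum(),np.round(t.mean(0),4),np.round(np.polyfit(t[:,1],t[:,0],1),4),np.round(np.percentile(t,[1,99],axis=0),3).tolist())
    k=box([.35,-.4,.012],[.62,.2,.024])&(col[:,0]>1.5*col[:,2]);t=C[k]
    print(n,'base',k.sum(),cv2.minAreaRect(t[:,:2].astype(np.float32)*1000))
    k=box([.42,-.06,.034],[.57,.16,.046])&(col.min(1)>100);t=C[k]
    print(n,'plate',k.sum(),np.median(t[:,2]),cv2.minAreaRect(t[:,:2].astype(np.float32)*1000))
```

```text
side jar 0.93 683 680 [[0.487, 0.659, 0.005], [0.504, 0.699, 0.054], [0.537, 0.712, 0.077]]
  lid mid [0.5137 0.6839 0.0697] z 0.07446304276885563 283
side jar 0.92 420 420 [[0.465, 0.281, 0.002], [0.483, 0.319, 0.049], [0.513, 0.333, 0.076]]
  lid mid [0.4915 0.3039 0.0694] z 0.07304676807301325 151
side nest 0.87 517 515 [[0.445, -0.001, 0.025], [0.481, 0.103, 0.039], [0.531, 0.146, 0.085]]
side push_bar 0.76 498 496 [[0.445, 0.0, 0.031], [0.48, 0.104, 0.039], [0.522, 0.146, 0.084]]
side push_bar 0.18 221 221 [[0.615, 0.279, 0.003], [0.624, 0.3, 0.069], [0.656, 0.314, 0.097]]
side press 0.89 2692 2685 [[0.443, -0.252, 0.007], [0.505, -0.067, 0.026], [0.589, 0.16, 0.234]]
side lever_grip 0.56 176 176 [[0.485, -0.434, 0.112], [0.495, -0.187, 0.222], [0.594, -0.061, 0.254]]
side lever_grip 0.3 516 514 [[0.445, 0.0, 0.026], [0.479, 0.106, 0.038], [0.52, 0.147, 0.084]]
side lid 137 [0.4924 0.3029 0.0725] [0.4907 0.3068 0.073 ] [0.054 0.062 0.012]
side nest dark 87 [0.4884 0.0291 0.0408] [0.4903 0.0238 0.0388] [0.063 0.068 0.013]
side bar 86 [0.483  0.1366 0.0793] [0.073 0.02  0.017] [0.
[... 1053 characters left out ...]
0.059]]
top press 0.69 4871 4850 [[0.445, -0.255, 0.013], [0.5, -0.068, 0.028], [0.588, 0.154, 0.245]]
top lid 215 [0.4949 0.3002 0.076 ] [0.4926 0.3007 0.077 ] [0.056 0.056 0.019]
top nest dark 238 [0.4881 0.0322 0.0433] [0.4894 0.0302 0.0433] [0.067 0.069 0.018]
top bar 91 [0.4839 0.1326 0.0862] [0.078 0.016 0.022] [0.04503169 0.11083068]
top lever 219 [ 0.4961 -0.2133  0.2414] [-0.0209  0.4917] [[0.488, -0.268, 0.215], [0.509, -0.151, 0.26]]
top base 1696 ((521.6795043945312, -52.04222106933594), (156.81727600097656, 421.8152160644531), 1.9639036655426025)
top plate 527 0.04133474626135669 ((488.6878356933594, 71.36709594726562), (85.56050872802734, 164.4890594482422), 2.6543283462524414)
```

```bash
cat >> h.py <<'E'
def sil(n,cx,cy,r,z0,z1):
    a=np.linspace(0,2*np.pi,60);c=np.c_[cx+r*np.cos(a),cy+r*np.sin(a)]
    P=proj(n,np.r_[np.c_[c,np.full(60,z0)],np.c_[c,np.full(60,z1)]])
    m=np.zeros((384*4,512*4),np.uint8);cv2.fillConvexPoly(m,cv2.convexHull((P*4+1.5).round().astype(np.int32)),1)
    return cv2.resize(m.astype(np.float32),(512,384),interpolation=cv2.INTER_AREA)
def fit(n,p,x0,r,z0,z1,bright,cols=None):
    from scipy.optimize import minimize
    g=p.astype(float).max(2)
    def cost(v):
        s=sil(n,v[0],v[1],r,z0,z1);S=sil(n,v[0],v[1],r+.006,z0-.003,z1+.004)-s;S=np.clip(S,0,1)
        return -(1 if bright else -1)*((g*s).sum()/s.sum()-(g*S).sum()/S.sum())
    o=minimize(cost,x0,method='Nelder-Mead',options=dict(initial_simplex=np.array(x0)+np.array([[0,0],[.006,.002],[-.002,.006]]),xatol=1e-4,fatol=1e-2))
    return o.x,o.fun
E
python3 - <<'E'
from h import *
for n in('side','top'):
    p,d=cap(n)
    for x0 in((.492,.304),(.495,.299)): print(n,'jar',fit(n,p,x0,.028,0,.076,True))
    for x0 in((.487,.029),(.491,.033)): print(n,'nest',fit(n,p,x0,.0355,.040,.047,False))
    for q in('jar','nest','push_bar','lever_grip'):
      print(q,[(round(r['p'],2),np.round(r['point'],3).tolist()) for r in env.spot_point(q,n)])
E
```

```text
side jar (array([0.49137744, 0.30312354]), np.float64(-98.35465138005297))
side jar (array([0.49159884, 0.3037517 ]), np.float64(-98.89791418031261))
side nest (array([0.48746767, 0.03973659]), np.float64(-123.77009390896113))
side nest (array([0.48720119, 0.0404586 ]), np.float64(-123.22946668509391))
jar [(0.68, [0.496, 0.302, -0.001]), (0.61, [0.514, 0.678, -0.004])]
nest [(0.85, [0.489, 0.026, 0.039])]
push_bar [(0.89, [0.484, 0.131, 0.078])]
lever_grip [(0.74, [0.496, -0.242, 0.238]), (0.5, [0.489, 0.031, 0.038])]
top jar (array([0.49493008, 0.29764092]), np.float64(-118.85035408469676))
top jar (array([0.49494361, 0.29767633]), np.float64(-118.84709371967274))
top nest (array([0.49004466, 0.03002477]), np.float64(-129.77562627327012))
top nest (array([0.48994357, 0.03047469]), np.float64(-129.68375239340588))
jar [(0.65, [0.492, 0.299, 0.0]), (0.57, [0.52, 0.68, 0.002])]
nest [(0.6, [0.492, 0.028, 0.039])]
push_bar [(0.88, [0.484, 0.128, 0.078]), (0.64, [0.492, 0.302, 0.001])]
lever_grip [(0.85, [0.499, -0.236, 0.24]), (0.58, [0.642, 0.289, 0.002])]
```

servo_tool([
  [85,0,0,-1.5,0,0,0],
  [85,0,0,-3,0,0,0],
  [85,0,-1,-4,0,0,0],
  [85,0,-2,-4,0,0,0],
  [85,0,-3,-4,0,0,0],
])

```text
time: 2.52
tcp_pos: [0.1247, -0.4325, 0.3029]
tool_rot: [3.108, 0.439, 0.001]
wrist_force: [0.9, 0.8, -0.2]
opening: 0.995
grasp_force: 0.0
```

Run:
```python
from h import *
st(); delta([.34,0.05,.31],R.from_euler('z',.04)*R.from_euler('x',np.pi)); print(R.from_rotvec(env.observe()['tool_rot']).as_matrix().round(3))
```

```text
t 2.5167 tcp [ 0.1247 -0.4325  0.3029] rot [3.108e+00 4.390e-01 1.000e-03] F [ 0.9  0.8 -0.2] open 0.9947860184541968 grip 0.0 q [-1.29   0.091  0.061  1.538  0.     1.571]
shift [ 13.62 -16.16  -0.33] turn [ 0.03 -0.    2.76]
[[ 0.961  0.277  0.001]
 [ 0.277 -0.961 -0.003]
 [ 0.     0.003 -1.   ]]
```

servo_tool([
  [85,1.2,-1,0,0,0,0],
  [85,2.4,-2.3,0,0,0,0],
  [85,3.6,-3.6,0,0,0,0],
  [85,4.8,-4.9,0,0,0,0],
  [85,6,-6.2,0,0,0,0],
])

```text
time: 2.93
tcp_pos: [0.2213, -0.2493, 0.3017]
tool_rot: [3.11, 0.438, 0.001]
wrist_force: [2.3, -1.0, 0.2]
opening: 0.996
grasp_force: 0.0
```

Run:
```python
from h import *
st(); delta([.44,0.29,.25],R.from_euler('z',.04)*R.from_euler('x',np.pi))
```

```text
t 2.9333 tcp [ 0.2213 -0.2493  0.3017] rot [3.11e+00 4.38e-01 1.00e-03] F [ 2.3 -1.   0.2] open 0.995827801796216 grip 0.0 q [-0.845 -0.112 -0.142  1.54   0.     2.017]
shift [ 14.36 -18.32   2.07] turn [ 0.01 -0.01  2.74]
```

servo_tool([
  [85,1.2,-1.2,0,0,0,-1.4],
  [85,2.3,-2.4,0,0,0,-2.8],
  [85,3.4,-3.7,0,0,0,-4.2],
  [85,4.5,-5,0,0,0,-5.6],
  [85,5.5,-6.3,0,0,0,-7],
])

```text
time: 3.35
tcp_pos: [0.3084, -0.0639, 0.3019]
tool_rot: [2.833, 1.356, 0.002]
wrist_force: [1.2, -1.2, 0.0]
opening: 0.995
grasp_force: 0.0
```

Run:
```python
from h import *
st(); delta([.4935,0.301,.22],R.from_euler('z',.04+np.pi/2)*R.from_euler('x',np.pi))
```

```text
t 3.35 tcp [ 0.3084 -0.0639  0.3019] rot [2.833e+00 1.356e+00 2.000e-03] F [ 1.2 -1.2  0. ] open 0.9954433458619638 grip 0.0 q [-0.204 -0.144 -0.168  1.546  0.     2.044]
shift [16.01 -3.4   3.28] turn [ 0.02 -0.   -8.23]
```

servo_tool([
  [85,1.6,-0.3,0.2,0,0,-1.4],
  [85,3.1,-0.7,0.4,0,0,-2.8],
  [85,4.6,-1,0.6,0,0,-4.2],
  [85,6.1,-1.3,0.8,0,0,-5.6],
  [85,7.6,-1.6,1,0,0,-7],
])

```text
time: 3.77
tcp_pos: [0.3975, 0.109, 0.2766]
tool_rot: [2.293, 2.147, 0.001]
wrist_force: [1.0, 0.3, -0.4]
opening: 0.994
grasp_force: 0.0
```

Run:
```python
from h import *
st(); delta([.4935,0.301,.15],R.from_euler('z',.04+np.pi/2)*R.from_euler('x',np.pi))
```

```text
t 3.7667 tcp [0.3975 0.109  0.2766] rot [2.293e+00 2.147e+00 1.000e-03] F [ 1.   0.3 -0.4] open 0.9942377000510848 grip 0.0 q [ 0.268  0.026 -0.075  1.468 -0.     1.904]
shift [7.91 3.32 5.07] turn [ 0.01 -0.   -1.21]
```

servo_tool([
  [85,1.5,0.6,0.3,0,0,-1.2],
  [85,3,1.2,0.7,0,0,-1.2],
  [85,4.5,1.8,1.1,0,0,-1.2],
  [85,5.9,2.4,1.5,0,0,-1.2],
  [85,7.3,3,1.9,0,0,-1.2],
])

```text
time: 4.18
tcp_pos: [0.4856, 0.2855, 0.2285]
tool_rot: [-2.185, -2.257, -0.0]
wrist_force: [0.5, -0.3, 0.4]
opening: 0.993
grasp_force: 0.0
```

Run:
```python
from h import *
st(); delta([.4935,0.301,.10],R.from_euler('z',.04+np.pi/2)*R.from_euler('x',np.pi))
for n in('side','top'): cap(n,n+'1.png')
a=[cv2.resize(cv2.imread('pics/%s1.png'%n)[100:300,150:400],None,fx=1.6,fy=1.6) for n in('side','top')]
cv2.imwrite('pics/c1.png',np.hstack(a))
```

```text
t 4.1833 tcp [0.4856 0.2855 0.2285] rot [-2.185 -2.257 -0.   ] F [ 0.5 -0.3  0.4] open 0.9927984383784195 grip 0.0 q [0.531 0.298 0.138 1.411 0.    2.07 ]
shift [0.61 0.34 5.14] turn [ 0.   -0.   -0.09]
```

View pics/c1.png

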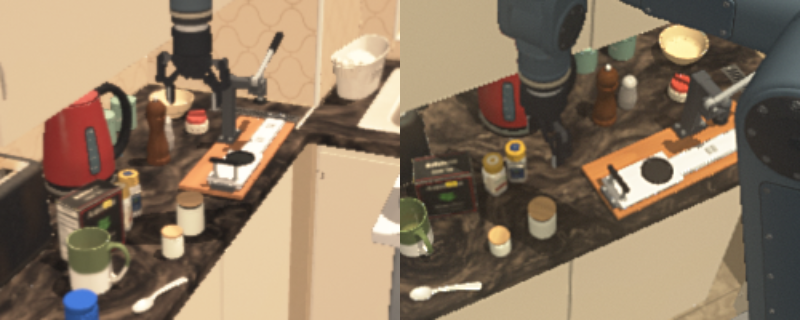

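servo_tool([
  [85,0.3,0.2,0.7,0,0,0],
  [85,0.6,0.3,2,0,0,0],
  [85,0.6,0.3,3.4,0,0,0],
  [85,0.6,0.3,4.8,0,0,0],
  [85,0.6,0.3,5.3,0,0,0],
])

```text
time: 4.7
tcp_pos: [0.4898, 0.297, 0.0922]
tool_rot: [-2.184, -2.256, 0.009]
wrist_force: [-0.4, -0.5, -0.5]
opening: 0.993
grasp_force: 0.0
```

Run:
```python
from h import *
st(); delta([.4935,0.301,.016],R.from_euler('z',.04+np.pi/2)*R.from_euler('x',np.pi))
```

```text
t 4.7 tcp [0.4898 0.297  0.0922] rot [-2.184 -2.256  0.009] F [-0.4 -0.5 -0.5] open 0.9933720257413735 grip 0.0 q [ 0.545  0.379 -0.097  1.101  0.     2.084]
shift [0.16 0.17 3.05] turn [-0.06  0.03 -0.09]
```

servo_tool([
  [85,0,0,0,0,0,0],
  [85,0,0,0,0,0,0],
])

```text
time: 4.87
tcp_pos: [0.4919, 0.2982, 0.0967]
tool_rot: [-2.186, -2.256, 0.002]
wrist_force: [0.4, -0.0, 0.4]
opening: 0.991
grasp_force: 0.0
```

Run:
```python
from h import *
st(); delta([.4935,0.301,.016],R.from_euler('z',.04+np.pi/2)*R.from_euler('x',np.pi))
```

```text
t 4.8667 tcp [0.4919 0.2982 0.0967] rot [-2.186e+00 -2.256e+00  2.000e-03] F [ 0.4 -0.   0.4] open 0.9914635024632573 grip 0.0 q [ 0.545  0.376 -0.089  1.107  0.     2.084]
shift [0.11 0.07 3.23] turn [-0.01  0.01 -0.09]
```

servo_tool([
  [85,0.1,0.06,0.8,0,0,0],
  [85,0.1,0.06,1.6,0,0,0],
  [85,0.1,0.06,2.4,0,0,0],
  [85,0.1,0.06,3.1,0,0,0],
  [85,0.1,0.06,3.2,0,0,0],
])

```text
time: 5.28
tcp_pos: [0.4934, 0.3008, 0.016]
tool_rot: [-2.186, -2.256, 0.001]
wrist_force: [0.3, -0.5, 0.7]
opening: 0.995
grasp_force: 0.0
```

servo_tool([
  [70,0,0,0,0,0,0],
  [60,0,0,0,0,0,0],
  [50,0,0,0,0,0,0],
  [45,0,0,0,0,0,0],
  [45,0,0,0,0,0,0],
])

```text
time: 5.7
tcp_pos: [0.4946, 0.3018, 0.019]
tool_rot: [2.185, 2.256, 0.005]
wrist_force: [-2.0, -0.9, 5.9]
opening: 0.634
grasp_force: 62.2
```

servo_tool([
  [45,0,0,0,0,0,0],
  [45,0,0,0,0,0,0],
  [45,0,0,0,0,0,0],
])

```text
time: 5.95
tcp_pos: [0.4946, 0.3018, 0.019]
tool_rot: [2.185, 2.256, 0.005]
wrist_force: [-2.2, -1.0, 5.5]
opening: 0.636
grasp_force: 62.2
```

Run:
```python
from h import *
st()
```

```text
t 5.95 tcp [0.4946 0.3018 0.019 ] rot [2.185 2.256 0.005] F [-2.2 -1.   5.5] open 0.6362936544938794 grip 62.20702797174454 q [ 0.548  0.444 -0.199  0.924  0.     2.087]
```

servo_tool([
  [45,0,0,-0.8,0,0,0],
  [45,0,0,-2.2,0,0,0],
  [45,0,0,-3.6,0,0,0],
  [45,-0.6,0,-4.5,0,0,0],
  [45,-2,0,-4.5,0,0,0],
])

```text
time: 6.37
tcp_pos: [0.4986, 0.255, 0.1356]
tool_rot: [2.18, 2.259, 0.017]
wrist_force: [0.8, -0.4, -2.3]
opening: 0.636
grasp_force: 64.6
```

Run:
```python
from h import *
st(); delta([.4895,0.031,.12],R.from_euler('z',.04+np.pi/2)*R.from_euler('x',np.pi))
```

```text
t 6.3667 tcp [0.4986 0.255  0.1356] rot [2.18  2.259 0.017] F [ 0.8 -0.4 -2.3] open 0.6361668324949648 grip 64.5962530374527 q [ 4.720e-01  3.180e-01 -7.300e-02  1.168e+00  1.000e-03  2.008e+00]
shift [-8.95 -0.69  0.57] turn [ 0.11 -0.07 -0.05]
```

servo_tool([
  [45,-1.5,-0.1,0,0,0,0],
  [45,-3,-0.2,0,0,0,0],
  [45,-4.5,-0.3,0,0,0,0],
  [45,-6,-0.4,0,0,0,0],
  [45,-7.5,-0.5,0,0,0,0],
])

```text
time: 6.78
tcp_pos: [0.4888, 0.0618, 0.1306]
tool_rot: [2.184, 2.256, 0.003]
wrist_force: [0.4, 0.1, -3.1]
opening: 0.631
grasp_force: 64.5
```

servo_tool([
  [45,-0.6,-0.1,0,0,0,0],
  [45,-0.9,-0.1,0.2,0,0,0],
  [45,-0.9,-0.1,0.5,0,0,0],
  [45,-0.9,-0.1,0.5,0,0,0],
  [45,-0.9,-0.1,0.5,0,0,0],
])

```text
time: 7.2
tcp_pos: [0.4868, 0.0417, 0.1162]
tool_rot: [-2.184, -2.257, 0.0]
wrist_force: [0.4, 1.4, -3.1]
opening: 0.636
grasp_force: 64.4
```

Run:
```python
from h import *
s=st(); delta([.4895,0.031,.12],R.from_euler('z',.04+np.pi/2)*R.from_euler('x',np.pi))
a=[]
for n in('side','top'):
    p,d=cap(n,n+'2.png')
    for q in('jar','nest'): print(n,q,[(round(r['p'],2),np.round(r['point'],4).tolist()) for r in env.spot_point(q,n)])
    a.append(cv2.resize(p[130:250,240:390,::-1],None,fx=2.6,fy=2.6,interpolation=2))
cv2.imwrite('pics/c2.png',np.hstack(a))
```

```text
t 7.2 tcp [0.4868 0.0417 0.1162] rot [-2.184 -2.257  0.   ] F [ 0.4  1.4 -3.1] open 0.6363541917501866 grip 64.40047144889832 q [ 0.085  0.223 -0.26   1.089  0.     1.623]
shift [-0.43  0.1  -0.15] turn [-0.01 -0.01 -0.08]
side jar [(0.79, [0.4883, 0.0399, 0.0983]), (0.67, [0.5143, 0.6759, -0.0015])]
side nest [(0.67, [0.488, 0.0293, 0.0347])]
top jar [(0.82, [0.5199, 0.6786, 0.0005]), (0.68, [0.4881, 0.0397, 0.0997])]
top nest [(0.84, [0.4911, 0.0313, 0.0387])]
```

View pics/c2.png

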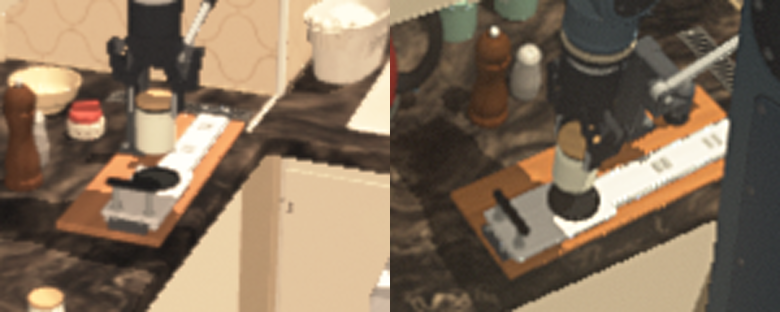

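servo_tool([
  [45,-0.22,0.05,0.1,0,0,0],
  [45,-0.43,0.1,0.6,0,0,0],
  [45,-0.43,0.1,1.2,0,0,0],
  [45,-0.43,0.1,1.6,0,0,0],
  [45,-0.43,0.1,1.75,0,0,0],
])

```text
time: 7.92
tcp_pos: [0.4889, 0.0297, 0.0714]
tool_rot: [-2.185, -2.255, 0.002]
wrist_force: [0.3, -0.0, -2.6]
opening: 0.636
grasp_force: 64.4
```

Run:
```python
from h import *
s=st(); delta([.489,0.031,.059],R.from_euler('z',.04+np.pi/2)*R.from_euler('x',np.pi))
a=[]
for n in('side','top'):
    p,d=cap(n,n+'3.png')
    for q in('jar','nest'): print(n,q,[(round(r['p'],2),np.round(r['point'],4).tolist()) for r in env.spot_point(q,n)])
    a.append(cv2.resize(p[160:230,260:350,::-1],None,fx=4.4,fy=4.4,interpolation=2))
cv2.imwrite('pics/c3.png',np.hstack(a))
```

```text
t 7.9167 tcp [0.4889 0.0297 0.0714] rot [-2.185e+00 -2.255e+00  2.000e-03] F [ 0.3 -0.  -2.6] open 0.636027773595452 grip 64.42262560129166 q [ 0.061  0.263 -0.332  0.978  0.     1.6  ]
shift [0.05 0.01 0.5 ] turn [-0.02  0.   -0.09]
side jar [(0.69, [0.5134, 0.6757, -0.0]), (0.52, [0.4885, 0.0279, 0.0535])]
side nest [(0.77, [0.4868, 0.0287, 0.0373])]
top jar [(0.94, [0.5171, 0.6788, -0.0012]), (0.61, [0.4915, 0.0287, 0.0547])]
top nest [(0.61, [0.4919, 0.0294, 0.0396])]
```

View pics/c3.png

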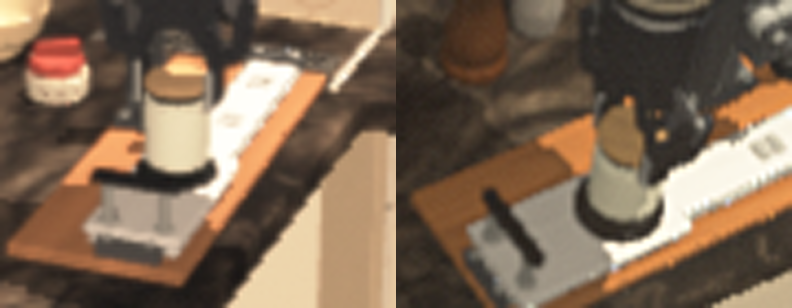

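The jar hangs centred over the black nest rim in both views. I lower it gently now.

servo_tool([
  [45,0.03,0,0.1,0,0,0],
  [45,0.03,0,0.2,0,0,0],
  [45,0.03,0,0.28,0,0,0],
  [45,0.03,0,0.34,0,0,0],
  [45,0.03,0,0.34,0,0,0],
])

```text
time: 8.63
tcp_pos: [0.4895, 0.0308, 0.064]
tool_rot: [-2.185, -2.256, 0.001]
wrist_force: [0.5, 1.0, -3.1]
opening: 0.633
grasp_force: 64.4
```

servo_tool([
  [45,0,0,0.08,0,0,0],
  [45,0,0,0.14,0,0,0],
  [45,0,0,0.2,0,0,0],
  [45,0,0,0.22,0,0,0],
  [45,0,0,0.22,0,0,0],
])

```text
time: 9.05
tcp_pos: [0.4897, 0.0308, 0.059]
tool_rot: [2.186, 2.257, 0.0]
wrist_force: [-0.3, -0.3, 1.1]
opening: 0.634
grasp_force: 64.8
```

servo_tool([
  [60,0,0,0,0,0,0],
  [70,0,0,0,0,0,0],
  [80,0,0,0,0,0,0],
  [84,0,0,0,0,0,0],
  [84,0,0,0,0,0,0],
])

```text
time: 9.47
tcp_pos: [0.4899, 0.0309, 0.0589]
tool_rot: [2.186, 2.257, 0.0]
wrist_force: [0.2, -0.2, 0.5]
opening: 0.985
grasp_force: 0.0
```

servo_tool([
  [84,0,0,-0.3,0,0,0],
  [84,0,0,-1,0,0,0],
  [84,0,0,-2.2,0,0,0],
  [84,0,0,-3.6,0,0,0],
  [84,0,0,-4.4,0,0,0],
])

```text
time: 9.88
tcp_pos: [0.4906, 0.0309, 0.1726]
tool_rot: [2.184, 2.255, 0.004]
wrist_force: [2.0, -0.2, -0.1]
opening: 0.982
grasp_force: 0.0
```

Run:
```python
from h import *
s=st(); Rm=R.from_euler('z',.04+np.pi/2)*R.from_euler('x',np.pi)
delta([.484,.19,.17],Rm)
for n in('side','top'):
    p,d=cap(n,n+'4.png')
    for q in('jar','nest','push_bar'): print(n,q,[(round(r['p'],2),np.round(r['point'],4).tolist()) for r in env.spot_point(q,n)])
    for m in('jar','nest'): pass
    C=unproj(n,np.stack(np.meshgrid(np.arange(512),np.arange(384)),-1).reshape(-1,2),d.reshape(-1));C=C[d.reshape(-1)>0]
    k=np.all((C>[.4,.09,.068])&(C<[.57,.17,.095]),axis=1);t=C[k];print(n,'bar',np.round(t.mean(0),4),np.polyfit(t[:,0],t[:,1],1))
```

```text
t 9.8833 tcp [0.4906 0.0309 0.1726] rot [2.184 2.255 0.004] F [ 2.  -0.2 -0.1] open 0.9823089192667003 grip 0.0 q [ 0.063  0.191 -0.151  1.226  0.     1.602]
shift [ 6.37 -0.06  0.1 ] turn [ 0.04 -0.   -0.09]
side jar [(0.71, [0.5159, 0.6769, 0.0001]), (0.58, [0.4895, 0.0298, 0.041]), (0.33, [0.4857, 0.3955, -0.003])]
side nest [(0.92, [0.4899, 0.0308, 0.037])]
side push_bar [(0.65, [0.482, 0.1315, 0.0787])]
side bar [0.4823 0.137  0.0795] [0.04230138 0.1165868 ]
top jar [(0.82, [0.518, 0.6809, 0.0013]), (0.7, [0.4916, 0.0295, 0.0397])]
top nest [(0.66, [0.4877, 0.0294, 0.0382])]
top push_bar [(0.96, [0.4822, 0.1294, 0.077])]
top bar [0.4838 0.1325 0.0854] [0.03972353 0.11331801]
```

servo_tool([
  [60,1.5,0,0,0,0,0],
  [30,3,0,0,0,0,0],
  [0,4.5,0,0,0,0,0],
  [0,6,-0.05,0.6,0,0,-0.1],
  [0,6.3,-0.05,2,0,0,-0.1],
])

```text
time: 10.7
tcp_pos: [0.4855, 0.1936, 0.1209]
tool_rot: [2.171, 2.269, 0.011]
wrist_force: [0.7, 0.9, 0.1]
opening: 0.284
grasp_force: 0.0
```

servo_tool([
  [0,0,0,1,0,0,0],
  [0,0,0,2.2,0,0,0],
  [0,0,0,2.4,0,0,0],
  [0,0,0,2.4,0,0,0],
])

```text
time: 11.03
tcp_pos: [0.4814, 0.1875, 0.0568]
tool_rot: [-2.174, -2.265, 0.008]
wrist_force: [-0.1, -0.2, -0.6]
opening: 0.001
grasp_force: 0.0
```

Run:
```python
from h import *
s=st(); Rm=R.from_euler('z',.04+np.pi/2)*R.from_euler('x',np.pi)
delta([.4843,.150,.064],Rm)
```

```text
t 11.0333 tcp [0.4814 0.1875 0.0568] rot [-2.174 -2.265  0.008] F [-0.1 -0.2 -0.6] open 0.0014339405683020106 grip 0.0 q [ 0.371  0.32  -0.29   0.967  0.     1.901]
shift [-1.5   0.05 -0.29] turn [-0.06  0.02  0.01]
```

servo_tool([
  [0,-0.6,0.03,-0.05,0,0,0],
  [0,-1.2,0.05,-0.1,0,0,0],
  [0,-1.6,0.05,-0.1,0,0,0],
  [0,-1.9,0.05,-0.1,0,0,0],
  [0,-2.3,0.05,-0.1,0,0,0],
])

```text
time: 11.45
tcp_pos: [0.4878, 0.1304, 0.0624]
tool_rot: [2.176, 2.265, 0.002]
wrist_force: [0.3, 0.2, -0.9]
opening: 0.006
grasp_force: 0.0
```

servo_tool([
  [0,-0.5,0,0,0,0,0],
  [0,-1,0,0,0,0,0],
  [0,-1.5,0,0,0,0,0],
  [0,-2,0,0,0,0,0],
  [0,-2.4,0,0,0,0,0],
])

```text
time: 11.87
tcp_pos: [0.4894, 0.0693, 0.0614]
tool_rot: [-2.176, -2.266, 0.0]
wrist_force: [0.1, -1.1, 0.2]
opening: 0.004
grasp_force: 0.0
```

Run:
```python
from h import *
s=st()
for n in('side','top'):
    p,d=cap(n,n+'5.png')
    for q in('jar','nest','push_bar'): print(n,q,[(round(r['p'],2),np.round(r['point'],4).tolist()) for r in env.spot_point(q,n)])
a=[cv2.resize(cv2.imread('pics/%s5.png'%n)[130:260,230:390],None,fx=2.4,fy=2.4) for n in('side','top')]
cv2.imwrite('pics/c5.png',np.hstack(a))
```

```text
t 11.8667 tcp [0.4894 0.0693 0.0614] rot [-2.176 -2.266  0.   ] F [ 0.1 -1.1  0.2] open 0.004170198516683718 grip 0.0 q [ 0.141  0.278 -0.34   0.954  0.     1.671]
side jar [(0.84, [0.5162, 0.6748, -0.0014]), (0.77, [0.49, 0.0296, 0.0385])]
side nest [(0.84, [0.4892, 0.029, 0.0405])]
side push_bar [(0.95, [0.4817, 0.1321, 0.0775])]
top jar [(0.91, [0.5184, 0.6813, 0.0029]), (0.78, [0.4879, 0.028, 0.0416]), (0.31, [0.4842, 0.394, -0.0036])]
top nest [(0.71, [0.4884, 0.0282, 0.0412])]
top push_bar [(0.77, [0.4825, 0.128, 0.0777])]
```

View pics/c5.png

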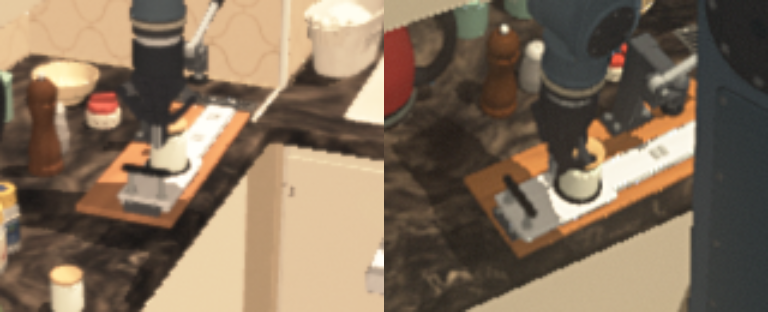

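Run:
```python
from h import *
s=st();a=[]
for n in('side','top'):
    im=cv2.imread('pics/%s5.png'%n)
    t=s['tcp_pos'];P=proj(n,[t,t+[0,0,.06],[.485,.13,.08],[.4885,.029,.116]]);print(n,P.round(0).tolist())
    u,v=(P[2]+P[0])/2; u=int(u);v=int(v)
    c=cv2.resize(im[v-35:v+35,u-35:u+35],None,fx=5.6,fy=5.6,interpolation=2)
    for i,q in enumerate(P): cv2.circle(c,tuple(int(x) for x in ((q-[u-35,v-35])*5.6+2.8)),3,[(0,0,255),(0,255,0),(255,0,0),(0,255,255)][i],-1)
    a.append(c)
cv2.imwrite('pics/c6.png',np.hstack(a))
```

```text
t 12.2667 tcp [0.4895 0.0713 0.0613] rot [-2.175 -2.267 -0.   ] F [ 1.1 -0.6  0.4] open -0.0012655139229469652 grip 0.0 q [ 0.145  0.278 -0.339  0.954  0.     1.674]
side [[296.0, 198.0], [296.0, 183.0], [291.0, 200.0], [301.0, 180.0]]
top [[300.0, 207.0], [302.0, 196.0], [286.0, 211.0], [313.0, 193.0]]
```

View pics/c6.png

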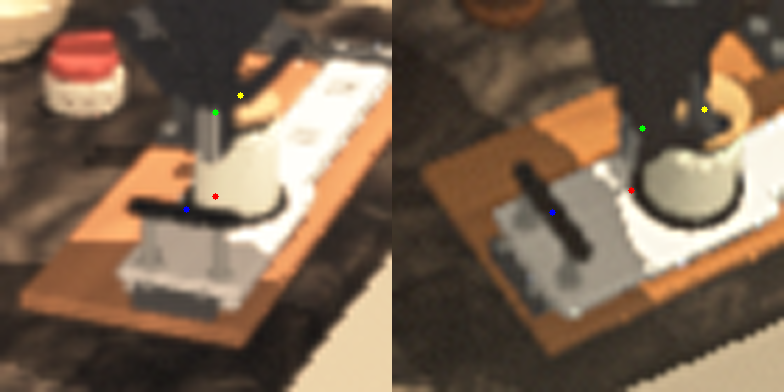

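Run:
```python
from h import *
s=st()
for n in('side','top'):
    p,d=cap(n)
    C=unproj(n,np.stack(np.meshgrid(np.arange(512),np.arange(384)),-1).reshape(-1,2),d.reshape(-1))
    k=np.all((C>[.44,.064,.05])&(C<[.54,.11,.2]),axis=1);t=C[k]
    for z in np.arange(.05,.2,.01):
        m=t[(t[:,2]>=z)&(t[:,2]<z+.01)]
        if len(m): print(n,round(z,3),len(m),m.min(0).round(3)[:2],m.max(0).round(3)[:2])
```

```text
t 12.2667 tcp [0.4895 0.0713 0.0613] rot [-2.175 -2.267 -0.   ] F [ 1.1 -0.6  0.4] open -0.0012655139229469652 grip 0.0 q [ 0.145  0.278 -0.339  0.954  0.     1.674]
side 0.08 2 [0.486 0.078] [0.495 0.08 ]
side 0.09 13 [0.477 0.075] [0.501 0.091]
side 0.1 18 [0.474 0.068] [0.501 0.09 ]
side 0.11 23 [0.478 0.066] [0.502 0.093]
side 0.12 18 [0.476 0.07 ] [0.513 0.087]
side 0.13 37 [0.458 0.067] [0.524 0.095]
side 0.14 58 [0.448 0.064] [0.531 0.095]
side 0.15 54 [0.445 0.065] [0.537 0.096]
side 0.16 49 [0.442 0.067] [0.539 0.093]
side 0.17 57 [0.441 0.07 ] [0.54  0.097]
side 0.18 79 [0.441 0.069] [0.539 0.099]
side 0.19 60 [0.446 0.065] [0.528 0.099]
top 0.05 2 [0.468 0.065] [0.493 0.066]
top 0.09 3 [0.485 0.079] [0.494 0.082]
top 0.1 12 [0.477 0.065] [0.492 0.084]
top 0.11 12 [0.477 0.077] [0.497 0.084]
top 0.12 11 [0.479 0.075] [0.497 0.085]
top 0.13 9 [0.476 0.081] [0.505 0.084]
top 0.14 41 [0.456 0.064] [0.524 0.087]
top 0.15 33 [0.446 0.066] [0.538 0.088]
top 0.16 35 [0.444 0.075] [0.538 0.09 ]
top 0.17 32 [0.442 0.075] [0.537 0.09 ]
top 0.18 36 [0.44  0.065] [0.535 0.091]
top 0.19 38 [0.443 0.064] [0.506 0.092]
```

The depth data shows the shut fingertips about 27 mm above the reported TCP, so they passed over the bar without touching it. I lift, go back and push lower.

servo_tool([
  [0,0,0,-1,0,0,0],
  [0,0.6,0,-1.6,0,0,0],
  [0,2,0,-1.6,0,0,0],
  [0,3.4,0,-1.6,0,0,0],
  [0,4.6,0,-1.4,0,0,0],
])

```text
time: 12.78
tcp_pos: [0.4854, 0.1879, 0.0976]
tool_rot: [2.176, 2.265, 0.004]
wrist_force: [1.3, 0.8, -0.2]
opening: 0.001
grasp_force: 0.0
```

servo_tool([
  [0,0.2,0,0.8,0,0,0],
  [0,0.2,0,1.8,0,0,0],
  [0,0.2,0,2.3,0,0,0],
  [0,0.2,0,2.3,0,0,0],
])

```text
time: 13.12
tcp_pos: [0.4824, 0.1907, 0.0362]
tool_rot: [-2.173, -2.266, 0.007]
wrist_force: [-0.1, -0.6, 0.0]
opening: 0.004
grasp_force: 0.0
```

Run:
```python
from h import *
s=st();t0=s['tcp_pos'];delta([.4843,.165,.04],R.from_euler('z',.04+np.pi/2)*R.from_euler('x',np.pi))
for n in('side','top'):
    p,d=cap(n)
    C=unproj(n,np.stack(np.meshgrid(np.arange(512),np.arange(384)),-1).reshape(-1,2),d.reshape(-1))
    k=np.all((C>t0+[-.04,-.02,-.02])&(C<t0+[.04,.03,.06]),axis=1);t=C[k]
    for z in np.arange(.03,.1,.01):
        m=t[(t[:,2]>=z)&(t[:,2]<z+.01)]
        if len(m): print(n,round(z,3),len(m),m.min(0).round(3)[:2],m.max(0).round(3)[:2])
```

```text
t 13.1167 tcp [0.4824 0.1907 0.0362] rot [-2.173 -2.266  0.007] F [-0.1 -0.6  0. ] open 0.0035011092404011067 grip 0.0 q [ 0.376  0.343 -0.316  0.917  0.     1.905]
shift [-1.03  0.03 -0.15] turn [-0.05  0.02  0.02]
side 0.06 4 [0.476 0.196] [0.489 0.204]
side 0.07 24 [0.469 0.189] [0.497 0.211]
side 0.08 21 [0.468 0.193] [0.496 0.208]
side 0.09 16 [0.468 0.187] [0.501 0.21 ]
top 0.07 7 [0.473 0.188] [0.488 0.203]
top 0.08 14 [0.473 0.186] [0.491 0.203]
top 0.09 5 [0.471 0.194] [0.49  0.203]
```

servo_tool([
  [0,-0.6,0.02,0.1,0,0,0],
  [0,-1.2,0.03,0.1,0,0,0],
  [0,-1.6,0.03,0.1,0,0,0],
  [0,-1.9,0.03,0.1,0,0,0],
  [0,-2.3,0.03,0.1,0,0,0],
])

```text
time: 13.63
tcp_pos: [0.4885, 0.1333, 0.0374]
tool_rot: [2.176, 2.266, 0.003]
wrist_force: [0.1, 1.7, 1.3]
opening: 0.002
grasp_force: 0.7
```

Run:
```python
from h import *
s=st()
for n in('side','top'):
    p,d=cap(n)
    for q in('jar','nest','push_bar'): print(n,q,[(round(r['p'],2),np.round(r['point'],4).tolist()) for r in env.spot_point(q,n)])
```

```text
t 13.6333 tcp [0.4885 0.1333 0.0374] rot [2.176 2.266 0.003] F [0.1 1.7 1.3] open 0.002347305417896184 grip 0.675891749560833 q [ 2.660e-01  3.180e-01 -3.510e-01  9.000e-01  1.000e-03  1.796e+00]
side jar [(0.82, [0.5133, 0.6758, -0.0026]), (0.63, [0.4936, 0.0151, 0.0399])]
side nest [(0.58, [0.49, 0.0158, 0.0408]), (0.49, [0.4841, 0.1157, 0.0777])]
side push_bar [(0.95, [0.4809, 0.1167, 0.078]), (0.29, [0.4912, 0.0152, 0.0395]), (0.27, [0.4909, -0.1174, -0.0023])]
top jar [(0.89, [0.5164, 0.6779, -0.0003]), (0.72, [0.49, 0.0078, 0.041]), (0.45, [0.5597, 0.5441, 0.0])]
top nest [(0.83, [0.493, 0.007, 0.0388])]
top push_bar [(0.87, [0.4851, 0.1076, 0.0756])]
```

servo_tool([
  [0,-0.5,0,0,0,0,0],
  [0,-1,0,0,0,0,0],
  [0,-1.5,0,0,0,0,0],
  [0,-2,0,0,0,0,0],
  [0,-2.4,0,0,0,0,0],
])

```text
time: 14.45
tcp_pos: [0.4901, 0.0716, 0.0364]
tool_rot: [2.177, 2.265, -0.0]
wrist_force: [0.8, 1.3, -0.7]
opening: 0.001
grasp_force: 0.8
```

servo_tool([
  [0,-0.4,0,0,0,0,0],
  [0,-0.8,0,0,0,0,0],
  [0,-0.8,0,0,0,0,0],
  [0,-0.8,0,0,0,0,0],
])

```text
time: 14.78
tcp_pos: [0.4908, 0.0526, 0.0363]
tool_rot: [-2.177, -2.264, 0.001]
wrist_force: [-0.5, -0.6, -0.1]
opening: -0.002
grasp_force: 0.0
```

Run:
```python
from h import *
s=st()
for n in('side','top'):
    p,d=cap(n)
    for q in('jar','nest','push_bar'): print(n,q,[(round(r['p'],2),np.round(r['point'],4).tolist()) for r in env.spot_point(q,n)])
st()
```

```text
t 14.7833 tcp [0.4908 0.0526 0.0363] rot [-2.177e+00 -2.264e+00  1.000e-03] F [-0.5 -0.6 -0.1] open -0.001958269290345424 grip 0.0 q [ 0.107  0.302 -0.379  0.89  -0.     1.638]
side jar [(0.57, [0.515, 0.6755, -0.0008]), (0.44, [0.4931, -0.0721, 0.038])]
side nest [(0.66, [0.4905, -0.0743, 0.039])]
side push_bar [(0.8, [0.4868, 0.0317, 0.0765])]
top jar [(0.87, [0.5187, 0.6795, 0.0019]), (0.58, [0.4939, -0.0677, 0.0406])]
top nest []
top push_bar [(0.56, [0.4877, 0.0246, 0.0746])]
t 15.1833 tcp [0.4909 0.0537 0.0363] rot [-2.175 -2.267  0.   ] F [-0.7 -0.2  0.2] open 0.0002840817499521481 grip 0.0 q [ 0.109  0.302 -0.379  0.89   0.     1.638]
```

servo_tool([
  [0,-0.2,0,0,0,0,0],
  [0,-0.5,0,0,0,0,0],
  [0,-0.8,0,0,0,0,0],
  [0,-1.1,0,0,0,0,0],
  [0,-1.3,0,0,0,0,0],
])

```text
time: 15.6
tcp_pos: [0.4923, 0.0197, 0.0364]
tool_rot: [2.177, 2.265, -0.0]
wrist_force: [0.5, -0.5, -0.6]
opening: -0.003
grasp_force: 0.1
```

servo_tool([
  [0,-0.08,0,0,0,0,0],
  [0,-0.16,0,0,0,0,0],
  [0,-0.16,0,0,0,0,0],
])

```text
time: 15.85
tcp_pos: [0.4924, 0.0164, 0.0364]
tool_rot: [2.177, 2.265, -0.0]
wrist_force: [-0.4, -0.5, 0.3]
opening: 0.002
grasp_force: 0.0
```

servo_tool([
  [0,-0.06,0,0,0,0,0],
  [0,-0.12,0,0,0,0,0],
  [0,-0.12,0,0,0,0,0],
])

```text
time: 16.1
tcp_pos: [0.4926, 0.0139, 0.0364]
tool_rot: [2.176, 2.266, -0.0]
wrist_force: [0.2, -0.2, -0.4]
opening: 0.0
grasp_force: 0.0
```

Run:
```python
from h import *
s=st()
for n in('side','top'):
    p,d=cap(n,n+'7.png')
    for q in('jar','nest','push_bar'): print(n,q,[(round(r['p'],2),np.round(r['point'],4).tolist()) for r in env.spot_point(q,n)])
    C=unproj(n,np.stack(np.meshgrid(np.arange(512),np.arange(384)),-1).reshape(-1,2),d.reshape(-1))
    k=np.all((C>[.44,-.05,.072])&(C<[.47,.03,.1]),axis=1);t=C[k];print(n,'bar',len(t),np.round(t.mean(0),4) if len(t) else '')
```

```text
t 16.1 tcp [0.4926 0.0139 0.0364] rot [ 2.176  2.266 -0.   ] F [ 0.2 -0.2 -0.4] open 0.00028395376186042434 grip 0.0 q [ 0.028  0.3   -0.381  0.889 -0.     1.558]
side jar [(0.97, [0.5162, 0.6745, -0.0011]), (0.44, [0.4958, -0.1035, 0.0384])]
side nest [(0.78, [0.491, -0.1038, 0.0382])]
side push_bar [(0.55, [0.4856, -0.0017, 0.0754]), (0.23, [0.4834, 0.3978, 0.003])]
side bar 20 [0.462  0.0018 0.0798]
top jar [(0.67, [0.5208, 0.6784, 0.0012]), (0.64, [0.5626, 0.5443, 0.0008]), (0.58, [0.498, -0.1005, 0.0402]), (0.27, [0.4849, -0.0061, 0.0761])]
top nest [(0.9, [0.4983, -0.1068, 0.0388])]
top push_bar [(0.8, [0.487, -0.0055, 0.0757])]
top bar 22 [ 0.4612 -0.0035  0.0852]
```

servo_tool([
  [0,-0.06,0,0,0,0,0],
  [0,-0.12,0,0,0,0,0],
  [0,-0.12,0,0,0,0,0],
])

```text
time: 16.75
tcp_pos: [0.4927, 0.0107, 0.0364]
tool_rot: [2.176, 2.266, -0.0]
wrist_force: [-0.1, -0.3, 0.1]
opening: -0.004
grasp_force: 0.0
```

servo_tool([
  [0,-0.05,0,0,0,0,0],
  [0,-0.1,0,0,0,0,0],
  [0,-0.1,0,0,0,0,0],
])

```text
time: 17.0
tcp_pos: [0.4928, 0.0082, 0.0364]
tool_rot: [2.176, 2.266, -0.0]
wrist_force: [-0.1, -1.0, 0.1]
opening: -0.001
grasp_force: 0.0
```

servo_tool([
  [0,-0.05,0,0,0,0,0],
  [0,-0.08,0,0,0,0,0],
  [0,-0.08,0,0,0,0,0],
])

```text
time: 17.25
tcp_pos: [0.4929, 0.0063, 0.0364]
tool_rot: [2.176, 2.266, -0.0]
wrist_force: [0.2, -0.4, 0.1]
opening: -0.001
grasp_force: 0.0
```

servo_tool([
  [0,-0.05,0,0,0,0,0],
  [0,-0.08,0,0,0,0,0],
  [0,-0.08,0,0,0,0,0],
])

```text
time: 17.5
tcp_pos: [0.4929, 0.0043, 0.0364]
tool_rot: [2.176, 2.266, -0.0]
wrist_force: [-0.4, 0.6, 1.4]
opening: 0.004
grasp_force: 0.0
```

Run:
```python
from h import *
s=st()
for n in('side','top'):
    p,d=cap(n,n+'8.png')
    for q in('jar','nest','push_bar'): print(n,q,[(round(r['p'],2),np.round(r['point'],4).tolist()) for r in env.spot_point(q,n)])
    C=unproj(n,np.stack(np.meshgrid(np.arange(512),np.arange(384)),-1).reshape(-1,2),d.reshape(-1))
    k=np.all((C>[.44,-.05,.072])&(C<[.47,.03,.1]),axis=1);t=C[k];print(n,'bar',len(t),np.round(t.mean(0),4) if len(t) else '')
```

```text
t 17.5 tcp [0.4929 0.0043 0.0364] rot [ 2.176  2.266 -0.   ] F [-0.4  0.6  1.4] open 0.003801259856541118 grip 0.027346741408109665 q [ 0.009  0.301 -0.381  0.889 -0.     1.539]
side jar [(0.73, [0.5157, 0.6718, -0.0014]), (0.65, [0.4964, -0.1132, 0.0375]), (0.59, [0.4923, -0.118, -0.0023])]
side nest [(0.77, [0.4942, -0.1131, 0.0369])]
side push_bar [(0.81, [0.4895, -0.014, 0.0791])]
side bar 16 [ 0.4608 -0.0079  0.08  ]
top jar [(0.93, [0.5187, 0.6821, -0.0015]), (0.66, [0.4979, -0.1102, 0.0401])]
top nest [(0.86, [0.4974, -0.1145, 0.0395])]
top push_bar [(0.74, [0.4916, -0.0159, 0.074]), (0.19, [0.5616, 0.5406, 0.002])]
top bar 21 [ 0.4618 -0.0131  0.0858]
```

servo_tool([
  [0,-0.04,0,0,0,0,0],
  [0,-0.06,0,0,0,0,0],
  [0,-0.06,0,0,0,0,0],
])

```text
time: 18.15
tcp_pos: [0.493, 0.0029, 0.0364]
tool_rot: [-2.176, -2.266, -0.0]
wrist_force: [0.4, 1.0, 0.3]
opening: 0.003
grasp_force: 0.2
```

servo_tool([
  [0,-0.04,0,0,0,0,0],
  [0,-0.06,0,0,0,0,0],
  [0,-0.06,0,0,0,0,0],
])

```text
time: 18.4
tcp_pos: [0.4931, 0.0013, 0.0364]
tool_rot: [-2.176, -2.266, 0.0]
wrist_force: [-0.4, -0.5, 0.3]
opening: 0.002
grasp_force: 0.1
```

servo_tool([
  [0,-0.04,0,0,0,0,0],
  [0,-0.06,0,0,0,0,0],
  [0,-0.06,0,0,0,0,0],
])

```text
time: 18.65
tcp_pos: [0.4931, -0.0002, 0.0364]
tool_rot: [-2.176, -2.266, 0.0]
wrist_force: [-0.4, 0.3, -0.1]
opening: 0.002
grasp_force: 0.1
```

```bash
cat > m.py <<'E'
from h import *
def car():
    for n in('side','top'):
        p,d=cap(n); o=[]
        for q in('jar','nest','push_bar'): o.append((q,[(round(r['p'],2),np.round(r['point'],4).tolist()) for r in env.spot_point(q,n) if abs(r['point'][0]-.49)<.03 and r['point'][1]<.2 and r['point'][2]>.03]))
        C=unproj(n,np.stack(np.meshgrid(np.arange(512),np.arange(384)),-1).reshape(-1,2),d.reshape(-1))
        k=np.all((C>[.44,-.05,.072])&(C<[.47,.03,.1]),axis=1);t=C[k];print(n,o,'bar',len(t),np.round(t.mean(0),4) if len(t) else '')
st();car();st()
E
python3 m.py
```

```text
t 18.65 tcp [ 4.931e-01 -2.000e-04  3.640e-02] rot [-2.176 -2.266  0.   ] F [-0.4  0.3 -0.1] open 0.0016263998229021934 grip 0.10535783716477454 q [-0.     0.301 -0.38   0.889 -0.     1.53 ]
side [('jar', [(0.49, [0.4958, -0.1187, 0.0433])]), ('nest', [(0.89, [0.4968, -0.1168, 0.0392])]), ('push_bar', [(0.58, [0.4893, -0.0177, 0.0762]), (0.18, [0.4939, -0.1169, 0.0401])])] bar 16 [ 0.4607 -0.0138  0.0791]
top [('jar', [(0.57, [0.4961, -0.1172, 0.0408])]), ('nest', [(0.87, [0.4983, -0.1212, 0.0387])]), ('push_bar', [(0.57, [0.4904, -0.0217, 0.0766])])] bar 20 [ 0.4614 -0.0167  0.0846]
t 19.05 tcp [ 0.4931 -0.      0.0364] rot [-2.176 -2.266  0.   ] F [-0.1 -0.3  0.8] open -0.0009612502384024076 grip 0.0 q [-0.     0.301 -0.38   0.89   0.     1.53 ]
```

servo_tool([
  [0,0.5,0,0,0,0,0],
  [0,1.5,0,0,0,0,0],
  [0,1.6,0,-1.2,0,0,0],
  [0,1.6,0,-2.8,0,0,0],
  [0,1.6,0,-4.4,0,0,0],
])

```text
time: 19.47
tcp_pos: [0.4903, 0.0404, 0.1471]
tool_rot: [-2.173, -2.266, 0.003]
wrist_force: [1.3, 0.5, -0.0]
opening: 0.002
grasp_force: 0.0
```

```bash
python3 m.py; python3 m.py
python3 - <<'E'
from h import *
a=[]
for n in('side','top'):
    p,d=cap(n,n+'9.png'); a.append(cv2.resize(p[110:220,250:400,::-1],None,fx=2.6,fy=2.6,interpolation=2))
cv2.imwrite('pics/c9.png',np.hstack(a))
E
```

```text
t 19.4667 tcp [0.4903 0.0404 0.1471] rot [-2.173 -2.266  0.003] F [ 1.3  0.5 -0. ] open 0.0023580387266778752 grip 0.0 q [ 0.082  0.21  -0.194  1.17   0.     1.611]
side [('jar', [(0.69, [0.4956, -0.1155, 0.0388]), (0.62, [0.4951, -0.1178, 0.0369])]), ('nest', [(0.97, [0.4949, -0.1222, 0.0405])]), ('push_bar', [(0.79, [0.4889, -0.019, 0.0766])])] bar 17 [ 0.461  -0.0129  0.0795]
top [('jar', [(0.82, [0.4952, -0.1145, 0.0404]), (0.69, [0.4926, -0.1218, 0.0412])]), ('nest', [(0.81, [0.4978, -0.1186, 0.04])]), ('push_bar', [(0.93, [0.4893, -0.0215, 0.0762])])] bar 21 [ 0.4622 -0.0171  0.085 ]
t 19.8667 tcp [0.4906 0.0398 0.1451] rot [-2.175 -2.265  0.003] F [-0.1  0.6 -0.3] open -0.001301857210546858 grip 0.0 q [ 0.081  0.211 -0.197  1.165  0.     1.611]
t 19.8667 tcp [0.4906 0.0398 0.1451] rot [-2.175 -2.265  0.003] F [-0.1  0.6 -0.3] open -0.001301857210546858 grip 0.0 q [ 0.081  0.211 -0.197  1.165  0.     1.611]
side [('jar', [(0.74, [0.4952, -0.1141, 0.0391])]), ('nest', [(0.92, [0.4954, -0.1177, 0.0362])]), ('push_bar', [(0.61, [0.4853, -0.0185, 0.0777])])] bar 15 [ 0.4611 -0.0137  0.0795]
top [('jar', [(0.7, [0.4981, -0.1181, 0.0403]), (0.44, [0.4961, -0.1174, 0.039])]), ('nest', [(0.74, [0.4962, -0.121, 0.0382])]), ('push_bar', [(0.64, [0.4883, -0.0216, 0.0775])])] bar 21 [ 0.4624 -0.0169  0.0849]
t 20.2667 tcp [0.4915 0.0399 0.1462] rot [-2.176 -2.266  0.   ] F [-0.2 -0.  -0.2] open -0.0006052323709576173 grip 0.0 q [ 0.081  0.21  -0.196  1.165  0.     1.611]
```

View pics/c9.png

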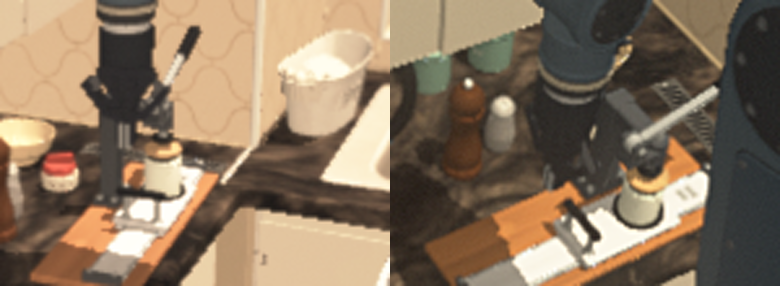

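The jar stands under the plunger and the carrier is at 0.150 m in both views. Next is the lever.

servo_tool([
  [0,0,-0.6,-1.4,0,0,0],
  [0,0,-1.2,-2.8,0,0,0],
  [0,0,-1.8,-4.2,0,0,0],
  [0,-0.8,-2.4,-5.2,0,0,0],
  [0,-2.2,-2.6,-5.2,0,0,0],
])

```text
time: 20.78
tcp_pos: [0.4292, -0.0165, 0.2815]
tool_rot: [2.168, 2.267, 0.009]
wrist_force: [0.8, -0.9, -0.5]
opening: 0.002
grasp_force: 0.0
```

servo_tool([
  [0,-1.6,0,0,0,0,0],
  [0,-3.2,0,0,0,0,0],
  [0,-4.8,0,0,0,0,0],
  [0,-6.4,0,0,0,0,0],
  [0,-8,0.4,0,0,0,0],
])

```text
time: 21.2
tcp_pos: [0.4456, -0.219, 0.277]
tool_rot: [2.176, 2.265, 0.0]
wrist_force: [2.2, 0.2, 1.0]
opening: -0.0
grasp_force: 0.0
```

Run:
```python
from h import *
s=st(); delta([.498,-.237,.26],R.from_euler('z',.04+np.pi/2)*R.from_euler('x',np.pi))
```

```text
t 21.2 tcp [ 0.4456 -0.219   0.277 ] rot [2.176 2.265 0.   ] F [2.2 0.2 1. ] open -0.0002780969210140698 grip 0.0 q [-0.457  0.174  0.095  1.491 -0.     1.074]
shift [-0.8   2.07  0.68] turn [0.01 0.   0.  ]
```

servo_tool([
  [0,-0.4,0.9,0,0,0,0],
  [0,-0.8,1.8,0.2,0,0,0],
  [0,-0.8,2.07,0.7,0,0,0],
  [0,-0.8,2.07,0.7,0,0,0],
  [0,-0.8,2.07,0.7,0,0,0],
])

```text
time: 21.62
tcp_pos: [0.4989, -0.2347, 0.2581]
tool_rot: [-2.174, -2.265, 0.001]
wrist_force: [-0.7, -0.1, 1.1]
opening: -0.0
grasp_force: 0.0
```

Run:
```python
from h import *
s=st(); delta([.498,-.237,.225],R.from_euler('z',.04+np.pi/2)*R.from_euler('x',np.pi))
a=[]
for n in('side','top'):
    p,d=cap(n,n+'10.png')
    print([(round(r['p'],2),np.round(r['point'],4).tolist()) for r in env.spot_point('lever_grip',n)])
    u,v=proj(n,s['tcp_pos'])[0].astype(int); a.append(cv2.resize(p[v-45:v+45,u-50:u+50,::-1],(400,360),interpolation=2))
cv2.imwrite('pics/c10.png',np.hstack(a))
```

```text
t 21.6167 tcp [ 0.4989 -0.2347  0.2581] rot [-2.174e+00 -2.265e+00  1.000e-03] F [-0.7 -0.1  1.1] open -0.0003689007044443006 grip 0.0 q [-0.44   0.275  0.181  1.479  0.     1.09 ]
shift [-0.09 -0.04  1.32] turn [-0.02 -0.01  0.01]
[]
[(0.47, [0.4983, -0.2353, 0.2426])]
```

View pics/c10.png

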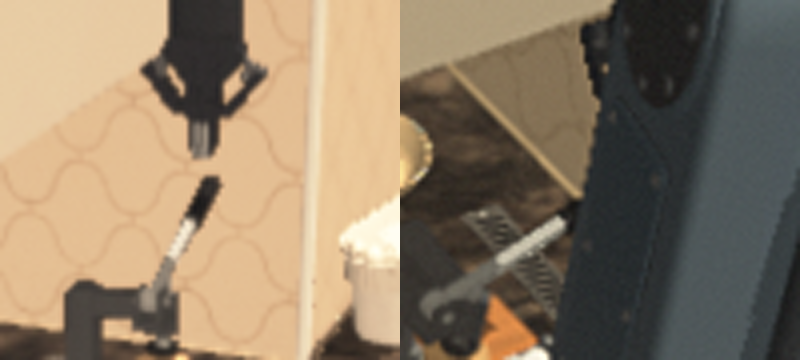

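The fingertips hang directly over the lever grip (side view), with about 30 mm clearance. I push down now.

servo_tool([
  [0,0,0,0.5,0,0,0],
  [0,0,0,1,0,0,0],
  [0,0,0,1.4,0,0,0],
  [0,0,0,1.8,0,0,0],
  [0,0,0,2,0,0,0],
])

```text
time: 22.23
tcp_pos: [0.4992, -0.2349, 0.2083]
tool_rot: [2.176, 2.266, -0.0]
wrist_force: [0.6, -0.8, 2.4]
opening: 0.0
grasp_force: 1.0
```

servo_tool([
  [0,0,0,0.2,0,0,0],
  [0,0,0,0.4,0,0,0],
  [0,0,0,0.6,0,0,0],
  [0,0,0,0.8,0,0,0],
  [0,0,0,1,0,0,0],
])

```text
time: 22.65
tcp_pos: [0.4997, -0.2352, 0.1837]
tool_rot: [2.175, 2.266, 0.0]
wrist_force: [1.0, -3.7, 3.4]
opening: 0.0
grasp_force: 1.5
```

servo_tool([
  [0,0,0,0.2,0,0,0],
  [0,0,0,0.4,0,0,0],
  [0,0,0,0.6,0,0,0],
  [0,0,0,0.8,0,0,0],
  [0,0,0,0.8,0,0,0],
])

```text
time: 23.07
tcp_pos: [0.4998, -0.2359, 0.164]
tool_rot: [2.175, 2.264, -0.001]
wrist_force: [-0.5, -4.3, 8.2]
opening: 0.003
grasp_force: 4.6
```

Force is rising as the lid goes in; I continue in small steps.

servo_tool([
  [0,0,0,0.15,0,0,0],
  [0,0,0,0.3,0,0,0],
  [0,0,0,0.4,0,0,0],
  [0,0,0,0.4,0,0,0],
])

```text
time: 23.4
tcp_pos: [0.4998, -0.2356, 0.1543]
tool_rot: [2.175, 2.265, -0.0]
wrist_force: [-2.1, -3.3, 10.1]
opening: 0.0
grasp_force: 5.1
```

servo_tool([
  [0,0,0,0.1,0,0,0],
  [0,0,0,0.2,0,0,0],
  [0,0,0,0.2,0,0,0],
])

```text
time: 23.65
tcp_pos: [0.4998, -0.2353, 0.1494]
tool_rot: [2.175, 2.265, 0.001]
wrist_force: [-1.8, -1.4, 11.7]
opening: -0.0
grasp_force: 5.4
```

servo_tool([
  [0,0,0,0.08,0,0,0],
  [0,0,0,0.12,0,0,0],
  [0,0,0,0.12,0,0,0],
])

```text
time: 23.9
tcp_pos: [0.4999, -0.2352, 0.1474]
tool_rot: [2.174, 2.265, 0.001]
wrist_force: [-3.6, 0.0, 18.8]
opening: 0.0
grasp_force: 9.2
```

servo_tool([
  [0,0,0,0.08,0,0,0],
  [0,0,0,0.12,0,0,0],
  [0,0,0,0.12,0,0,0],
])

```text
time: 24.15
tcp_pos: [0.5, -0.235, 0.1454]
tool_rot: [2.174, 2.264, 0.002]
wrist_force: [-6.4, 1.5, 29.5]
opening: -0.002
grasp_force: 13.6
```

The force climbs stiffly, so the lid is home. I let the lever rise.

servo_tool([
  [0,0,0,-0.4,0,0,0],
  [0,0,0,-1,0,0,0],
  [0,0,0,-1.6,0,0,0],
  [0,0,0,-2.2,0,0,0],
  [0,0,0,-2.8,0,0,0],
])

```text
time: 24.57
tcp_pos: [0.4992, -0.2343, 0.2131]
tool_rot: [-2.174, -2.265, -0.001]
wrist_force: [0.6, 1.0, 0.4]
opening: -0.0
grasp_force: 0.7
```

servo_tool([
  [0,0,0,-0.6,0,0,0],
  [0,0,0,-1.4,0,0,0],
  [0,0,0,-2.4,0,0,0],
  [0,-0.3,-1,-2.8,0,0,0],
  [0,-0.3,-2.2,-2.8,0,0,0],
])

```text
time: 24.98
tcp_pos: [0.4463, -0.2454, 0.2839]
tool_rot: [2.173, 2.266, 0.002]
wrist_force: [-0.6, -0.5, -0.4]
opening: -0.002
grasp_force: 0.0
```

servo_tool([
  [0,-0.6,-1.2,0,0,0,0],
  [0,-0.6,-2,0,0,0,0],
  [0,-0.6,-2,0,0,0,0],
])

```text
time: 25.23
tcp_pos: [0.3922, -0.2615, 0.2829]
tool_rot: [-2.177, -2.263, 0.0]
wrist_force: [1.3, -0.2, 1.0]
opening: -0.0
grasp_force: 0.0
```

```bash
python3 m.py
python3 - <<'E'
from h import *
a=[]
for n in('side','top'):
    p,d=cap(n,n+'11.png')
    print([(round(r['p'],2),np.round(r['point'],4).tolist()) for r in env.spot_point('lever_grip',n)])
    C=unproj(n,np.stack(np.meshgrid(np.arange(512),np.arange(384)),-1).reshape(-1,2),d.reshape(-1));col=p.reshape(-1,3).astype(int)
    k=np.all((C>[.45,-.16,.1])&(C<[.55,-.08,.125]),axis=1)&(col[:,0]>col[:,2]*1.4)&(col[:,0]>90);t=C[k];print('lid z',k.sum(),np.round(np.percentile(t[:,2],[10,50,90]),4) if k.sum() else '')
    a.append(cv2.resize(p[90:220,250:410,::-1],None,fx=2.4,fy=2.4,interpolation=2))
cv2.imwrite('pics/c11.png',np.hstack(a))
E
```

```text
t 25.2333 tcp [ 0.3922 -0.2615  0.2829] rot [-2.177 -2.263  0.   ] F [ 1.3 -0.2  1. ] open -6.144890170242075e-05 grip 0.0 q [-0.588  0.132  0.058  1.498  0.     0.944]
side [('jar', [(0.49, [0.4951, -0.116, 0.0418])]), ('nest', [(0.66, [0.4945, -0.1203, 0.0381])]), ('push_bar', [(0.71, [0.4886, -0.0153, 0.0782])])] bar 17 [ 0.4612 -0.0108  0.0803]
top [('jar', [(0.58, [0.4989, -0.1171, 0.0392])]), ('nest', [(0.97, [0.4974, -0.1188, 0.0369])]), ('push_bar', [(0.59, [0.4899, -0.0206, 0.0761])])] bar 21 [ 0.4614 -0.0165  0.0856]
t 25.6333 tcp [ 0.3961 -0.2615  0.2824] rot [-2.174 -2.267 -0.   ] F [-0.2 -0.5  0.7] open 0.0018901340709205543 grip 0.0 q [-0.584  0.137  0.063  1.497  0.     0.946]
[(0.53, [0.4969, -0.2419, 0.2406])]
lid z 75 [0.1019 0.1043 0.1073]
[(0.7, [0.4999, -0.2345, 0.2432])]
lid z 115 [0.1041 0.1071 0.1101]
```

View pics/c11.png

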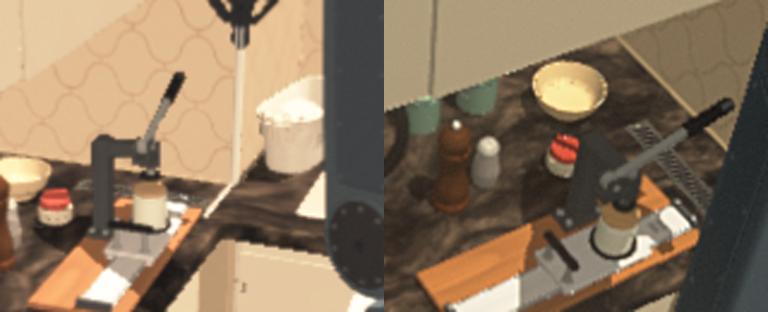

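```bash
python3 m.py; python3 m.py
```

```text
t 25.8333 tcp [ 0.3957 -0.2616  0.2827] rot [-2.175 -2.266 -0.   ] F [-0.1 -0.1  0.9] open -0.0018908048091922209 grip 0.0 q [-0.584  0.136  0.062  1.498  0.     0.945]
side [('jar', [(0.5, [0.4985, -0.1162, 0.0392])]), ('nest', [(0.59, [0.4937, -0.1198, 0.0376])]), ('push_bar', [(0.59, [0.4897, -0.0192, 0.078])])] bar 17 [ 0.4608 -0.0123  0.0795]
top [('jar', [(0.57, [0.4945, -0.1172, 0.0391])]), ('nest', [(0.92, [0.495, -0.1192, 0.0378])]), ('push_bar', [(0.82, [0.4898, -0.0236, 0.0766])])] bar 19 [ 0.4606 -0.0165  0.0863]
t 26.2333 tcp [ 0.3955 -0.2618  0.2829] rot [2.176 2.266 0.   ] F [-0.2 -0.5  0.6] open 0.0030720747269506452 grip 0.0 q [-0.585  0.135  0.062  1.497  0.     0.945]
t 26.2333 tcp [ 0.3955 -0.2618  0.2829] rot [2.176 2.266 0.   ] F [-0.2 -0.5  0.6] open 0.0030720747269506452 grip 0.0 q [-0.585  0.135  0.062  1.497  0.     0.945]
side [('jar', [(0.6, [0.4958, -0.117, 0.0397])]), ('nest', [(0.89, [0.4966, -0.1182, 0.0405])]), ('push_bar', [(0.71, [0.4887, -0.0168, 0.078])])] bar 18 [ 0.461  -0.0131  0.0788]
top [('jar', [(0.64, [0.4974, -0.1137, 0.0435])]), ('nest', [(0.7, [0.4973, -0.1185, 0.0404])]), ('push_bar', [])] bar 20 [ 0.4616 -0.0169  0.0853]
t 26.6333 tcp [ 0.3955 -0.2618  0.2829] rot [-2.176 -2.266 -0.   ] F [-0.6  1.2  0.7] open 0.002506047095314703 grip 0.0 q [-0.585  0.135  0.062  1.497  0.     0.945]
```

Lid home, lever up, and the carrier unchanged in the detent within noise. I hand the job in.

```bash
python3 -c "
from plant import env
print(env.close_job())"
```

```text
the job is handed in; nothing more can be done
None
```

The jar is in the press detent under the plunger with its lid pressed home, the lever is up and the arm is clear; I handed the job in at about 27 s, and no verdict was returned.

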